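Load the dish insert into the bench imager

TASK

Swing the imager's latch arm fully aside, lift the stage insert with the round hole out of its moulded cavity, set it down (no dropping) on the entry end of the two narrow raised rails with its round hole towards the white end stop, and let go of it there. Then slide it along the rails under the keeper lips until it is fully home against the end stop, and swing the latch arm fully shut behind its grip rib. Leave the other insert in its cavity and do not disturb the other things on the bench.

Things in the scene. Friction and masses are not known exactly. Their poses are not given: they have to be found in the camera images.
- stage: Bench imager, fixed; blue base x=-130..170, 200 wide. Origin: on the bench, on the midline; z up, +x slides from open entry to end stop. Two aluminium rails, x=-120..115, tops z=80, each a strip |y|=36 to 48.5, open gap between. Black guide walls (inner faces |y|=48.5, outer 57.5) rise to z=86. White end stop: face x=115, top z=100. Numbers in mm.
- rails_home (a point): Point at rail-top height, midway between the rails (stage x=60, y=0, z=80 mm): where the insert's origin lies when it is home against the end stop. Axes as the stage's.
- keepers (a point): Entry edge of the two dark keeper lips, midway between them (stage x=75, y=0, z=90 mm, their underside). The lips cover stage x=75 to 115, |y| over 41, tops z=96, so the insert can only get home by sliding under them.
- latch_pivot (a point): Upright axis of the latch on its 22 mm post, stage x=16, y=75 mm; the point is at the arm's underside (z=90).
- latch (a joint): Latch arm angle, 0 shut, 1.7 fully aside. Pin at stage x=16-135sin(q), y=75-135cos(q) mm: shut it lies across the rails along -y, it opens towards the entry end. Arm 12 mm square, z=90 to 102: above guides and plate, but blocks the rib. Friction hinge (0.06 N m), stays where left. Starts shut or partly shut; can shut fully only with the insert home (3 mm behind the rib).
- latch_pin (a point): Top of the black round upright pin at the free end of the latch arm: 12 mm diameter, 35 mm tall (stage z=102 to 137), to push or pinch; 135 mm from the pivot.
- dish_insert: Loose aluminium stage insert to be loaded: plate 110 (x) x 90 (y) x 6 thick with ONE ROUND hole of 40 mm, centred at x=+22; upright grip rib 10 thick (x) x 32 (y) centred at x=-30, y=0, its top 44 above the underside (38 above the plate). Origin: centre of the underside; z up; on the stage its x must point along the stage's x. About 0.17 kg.
- dish_rib (a point): Middle of the top of the round-hole insert's grip rib, 30 mm from the plate's middle away from the hole; with the insert home it is at stage x=30, y=0, z=124 mm.
- slide_insert: The other insert, same outline and rib, but with one RECTANGULAR window (26 x 74 mm) instead of the round hole; it stays in its cavity.
- mould: Moulded grey and black storage block, fixed, 140 (x) x 224 (y) x 24 high. Origin: centre of its underside. Two open cavities 116 x 96, centred at y=+53 and y=-53, floor at z=15, rims at z=24; each holds one insert with its x along the block's x (3 mm play around). Which insert lies in which varies.
- weight: Bystander: turned steel weight, base 76 mm across, 55 tall. Origin under its centre.
- dishes: Bystander: stack of three lidded dishes, 61 mm across, 39 tall. Origin under its centre.
- mouse: Bystander: black computer mouse, 100 x 60 x 26. Origin under its centre.
Things that resemble listed ones, but are neither listed nor needed, are in the scene too. What is shaped like the dish_insert but blue, brown or red is not meant.

How it is judged:
By the outcome, as a careful person would: the job done as asked, in the order asked, and still so for the second after the job is handed in, with the robot touching nothing.
It also fails if it takes over 72 s, if anything falls off the work surface, if the arm or the gripper's body presses on something with over 40 N, if the wrist force passes 120 N, or if a joint passes its speed limit or range.

ROBOT

A 6-joint arm with a two-finger parallel gripper is mounted at the origin on the work surface. World frame = base frame: x ahead of the robot, y to its left, z up, the work surface at z = 0. Lengths are in m, angles in degrees, forces in N, time in s.
With the tool pointing down it reaches from about 0.25 to 0.725 m from the base axis. Payload 9.7 kg.
Tool frame: the origin (TCP) lies at the very end of the fingers, on their centre line; the grasp point (between the pads) lies 19 mm behind it; z points along the fingers, y is the direction in which the jaws open and shut (so a half turn about z gives the same grasp; the last joint's range is limited). The gripper opens to 85 mm and grips with 20 to 120 N. Pads are 22 mm wide; open, the fingers measure 114 mm over their backs; the gripper's body (76 mm by 85 mm) begins 54 mm behind the grasp point. The pads swing forward as they close: fully open they stand 13 mm farther back than shut.
Start: joints at [68.927, 4.979, 10.078, 95.1, 0, 90], TCP at [0.198, 0.513, 0.201] pointing down, gripper open.
Joint ranges: [-179.16, 179.16], [-48.56, 103.87], [-65.8, 70.77], [-126.05, 130.52], [-82.76, 87.17], [-180, 180]. Speed limits (degrees/s): [127.2, 127.2, 147.25, 180, 180, 180].

INTERFACE

Orientations are given as [roll, pitch, yaw] about the fixed x, y, z axes, in that order (R = Rz(yaw) Ry(pitch) Rx(roll)).
In Python, from workcell import bot gives the robot as it stands.
- The arm moves only by the shell command python3 -m pendant 'ROWS' [FORCE]. ROWS is JSON, a list that holds one entry, the list of rows, each a list of 7 numbers: the shift along the tool's x, y, z in cm, then the turn, a rotation vector about the tool's x, y, z in rad, then the opening in per cent of the stroke, from 0 (shut) to 100 (fully open). In form: [[[dx, dy, dz, ax, ay, az, gripper], ...]]. A call has 1 to 5 rows; each row shifts and turns the pose as measured when the row begins, along the tool's axes as they then stand; what a row does not reach is not made up. A row lasts 1/12 s, in which the tool goes at most 41.7 mm and 7.16 degrees, less where a joint would pass 70% of its speed; a pose out of reach is approached as far as the arm can. A call with a gripper value outside its range is refused whole. The fingers move at their own pace and stop on an object; FORCE is the grip in N (left out, the last holds). Time passes only in rows, so rows that do not move let the fingers close. It gives the time, the measured TCP pose, the force and the opening at its end, in the units of the state.
- bot.get_obs(): the state, without advancing time (a new reading comes with each control period).
- bot.camera(name): name is "side" or "top"; returns the picture (420x560x3 uint8, red, green, blue); there is no depth.
- bot.get_calibration(name): a dict with "intrinsics" (3x3 intrinsics, pixels), "D" ([k1, k2, p1, p2, k3] as OpenCV has them; the pictures are not rectified), "pose" (4x4, takes a point from camera to world coordinates). Camera axes: x right, y down, z forward; pixel columns grow to the right and rows downward; lengths in m; the calibration is good to about 2 mm. A picture is of the moment at which its call begins. get_calibration takes no time and is no camera call.
- bot.job_done(): hands the job in, once; it reports no verdict.
Trained networks look in the newest picture that a camera, given by its name, has taken for a name from the list of things; names that differ only in an ending like _2 or _b are one class to them, and where a whole thing is asked for, a point or a joint stands for the part that bears it (a point fixed in the world has none). Each returns a list of dicts, best first, with "confidence" (0 to 1); they miss things now and then, are a little off and sometimes report something else, mostly with a low value. They report only what shows in the picture. A call takes as long as a camera call. They do not tell look-alikes from the thing itself.
- bot.masks_of(camera, thing): "pixels" (420x560 bool, what is visible of it) and "extent" ([left, top, right, bottom] in pixels, round what is visible of it).
- bot.mark_of(camera, thing): "uv" ([column, row] in pixels: a listed point, or the origin of a listed thing).
The state is a dict: "time": time; "q": joint angles; "qd": joint speeds; "joint_efforts": joint torques, N m; "ee_pos": TCP position; "tcp_rot": TCP orientation; "wrist_force": force on the tool from outside, world axes, zero at the start; "torque": the same for the moment, N m; "opening": finger opening in m.
Only numpy, scipy, OpenCV 4.12 (cv2) and the standard library are available. Lean on these libraries where they do the work, as an engineer would, in place of code of your own. Each camera call takes 0.05 s, during which the arm holds its last target. There are 200 camera calls.

## Working session

There is one attempt and no reset: what is moved stays moved. The work goes in short steps, Python scripts to look and compute and a shell command to move; the robot and the scene stay as the last step left them, time stands still between calls to the robot, and variables do not carry over. Pictures are saved under pics/ and viewed, about 8 in all and at most 12, crops included, and the job is handed in when it is done.

```bash
ls; mkdir -p pics
cat > h.py <<'E'
import numpy as np, cv2
from workcell import bot
def cal(c):
    k=bot.get_calibration(c); return np.array(k["intrinsics"],float),np.array(k["D"],float),np.array(k["pose"],float)
def ray(c,uv):
    K,D,T=cal(c); p=cv2.undistortPoints(np.array([[uv]],float),K,D)[0,0]
    d=T[:3,:3]@np.array([p[0],p[1],1]); return T[:3,3],d/np.linalg.norm(d)
def onz(c,uv,z):
    o,d=ray(c,uv); return o+d*(z-o[2])/d[2]
def tri(uvs):  # dict cam->uv
    A=np.zeros((3,3));b=np.zeros(3);R=[ray(c,u) for c,u in uvs.items()]
    for o,d in R:
        P=np.eye(3)-np.outer(d,d);A+=P;b+=P@o
    x=np.linalg.solve(A,b); return x,max(np.linalg.norm(np.cross(x-o,d)) for o,d in R)
def proj(c,X):
    K,D,T=cal(c); Ti=np.linalg.inv(T); r,_=cv2.Rodrigues(Ti[:3,:3])
    return cv2.projectPoints(np.array(X,float).reshape(-1,1,3),r,Ti[:3,3],K,D)[0].reshape(-1,2)
def save(c,n):
    im=bot.camera(c); cv2.imwrite(f"pics/{n}.png",im[:,:,::-1]); return im
E
python3 - <<'E'
from h import *
np.set_printoptions(precision=4,suppress=True)
a=save("top","t0");b=save("side","s0")
for n in ["stage","rails_home","keepers","latch_pivot","latch_pin","dish_insert","dish_rib","slide_insert","mould","weight","dishes","mouse"]:
    print(n)
    for c in ["top","side"]:
        print("  ",c,[(np.round(m["uv"],1).tolist(),round(m["confidence"],2)) for m in bot.mark_of(c,n)])
for c in ["top","side"]: print(cal(c)[2])
print(bot.get_obs())
E
```

```text
pics
stage
   top [([237.7, 202.0], 0.81)]
   side [([261.8, 191.5], 0.64)]
rails_home
   top [([221.8, 202.7], 0.86)]
   side [([249.1, 161.9], 0.8)]
keepers
   top [([213.4, 200.8], 0.87)]
   side [([245.1, 158.7], 0.91)]
latch_pivot
   top [([238.7, 218.3], 0.66), ([306.7, 136.0], 0.21)]
   side [([241.4, 179.2], 0.76), ([350.7, 292.3], 0.47)]
latch_pin
   top [([243.3, 176.7], 0.68)]
   side [([358.3, 211.3], 0.73), ([281.9, 157.6], 0.7)]
dish_insert
   top [([382.7, 135.3], 0.89), ([354.7, 276.1], 0.85), ([407.0, 298.1], 0.63), ([365.4, 214.7], 0.62)]
   side [([331.3, 296.0], 0.96), ([248.7, 320.2], 0.89), ([265.5, 396.1], 0.82), ([427.0, 264.9], 0.68), ([171.7, 155.9], 0.36)]
dish_rib
   top [([409.2, 287.6], 0.9), ([378.3, 214.5], 0.75), ([362.3, 272.8], 0.57), ([378.0, 120.7], 0.57)]
   side [([262.0, 315.6], 0.92), ([275.9, 379.1], 0.89), ([339.7, 291.9], 0.86), ([435.4, 247.3], 0.78)]
slide_insert
   top [([363.9, 215.9], 0.17)]
   side [([373.9, 284.7], 0.88)]
mould
   top [([369.5, 203.7], 0.65)]
   side [([351.5, 292.5], 0.97), ([238.2, 180.9], 0.21)]
weight
   top [([1
[... 283 characters left out ...]
9988  0.046  -0.0145  0.0234]
 [ 0.0043 -0.2146 -0.9767  1.6858]
 [ 0.      0.      0.      1.    ]]
[[ 0.8306 -0.4047  0.3825  0.0884]
 [-0.5568 -0.5942  0.5804 -0.6241]
 [-0.0076 -0.6951 -0.7189  0.8612]
 [ 0.      0.      0.      1.    ]]
{'time': 1.3, 'q': array([68.9289,  4.9784, 10.0791, 95.0979, -0.0017, 89.9985]), 'qd': array([ 0.0855, -0.0495, -0.0882, -0.0056, -0.0381, -0.0555]), 'joint_efforts': array([ -0.0017, -52.0102,  46.4853,   0.002 ,  -0.0001,   0.    ]), 'ee_pos': array([0.1978, 0.5132, 0.2009]), 'tcp_rot': array([179.9972,   0.0017, 158.9304]), 'wrist_force': array([-0.3083, -0.3028, -0.6389]), 'torque': array([ 0.0305, -0.0525, -0.005 ]), 'opening': 0.08540028908894398}
```

View pics/t0.png

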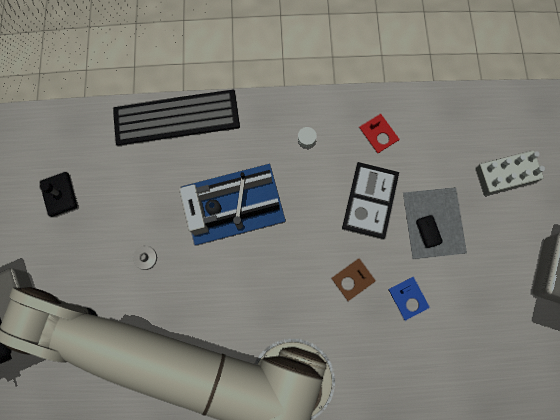

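View pics/s0.png

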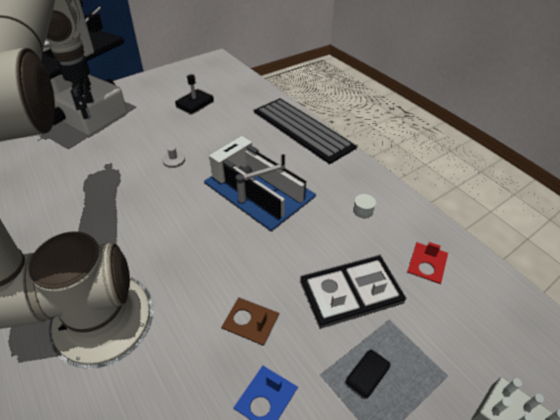

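The top view shows the stage around (235,204) with its end stop to the left (190,214). The dish insert is in the mould's lower cavity at (365,214), hole left and rib right. The latch pivot is at (238,218) and the pin at (243,177). Next I'll fit poses and check them with overlays.

```bash
cat > fit.py <<'E'
from h import *
from scipy.optimize import least_squares
np.set_printoptions(precision=4,suppress=True)
def M(p,X,z0=0):
    c,s=np.cos(p[2]),np.sin(p[2]);X=np.atleast_2d(X)/1000.
    return np.c_[p[0]+c*X[:,0]-s*X[:,1],p[1]+s*X[:,0]+c*X[:,1],X[:,2]+z0]
def hull(c,n):
    m=bot.masks_of(c,n)[0]["pixels"].astype(np.uint8)
    k=max(cv2.findContours(m,0,2)[0],key=cv2.contourArea);return m,cv2.convexHull(k)[:,0].astype(float)
def sil(p,X,c):  # silhouette hull of model points
    return cv2.convexHull(proj(c,M(p,X)).astype(np.float32))
def fitpose(p0,X,cams,marks=[]):
    H={c:hull(c,n)[1] for c,n in cams}
    def r(p):
        e=[]
        for c,h in H.items():
            s=sil(p,X,c); e+=[cv2.pointPolygonTest(s,(float(a),float(b)),True) for a,b in h]
            hh=h.astype(np.float32)[:,None]; e+=[cv2.pointPolygonTest(hh,(float(a),float(b)),True) for a,b in s[:,0]]
        for c,uv,x in marks: e+=list((proj(c,M(p,x))[0]-uv))
        return e
    return least_squares(r,p0,loss="soft_l1",x_scale=[.01,.01,.05],diff_step=1e-4)
E
python3 - <<'E'
from fit import *
a=save("top","t1");b=save("side","s1")
T={}
for n,t,s in [("rails_home",[221.8,202.7],[249.1,161.9]),("keepers",[213.4,200.8],[245.1,158.7]),("pivot",[238.7,218.3],[241.4,179.2]),("pin",[243.3,176.7],[281.9,157.6]),("rib",[378.3,214.5],[339.7,291.9]),("dish",[365.4,214.7],[331.3,296.0]),("mould",[369.5,203.7],[351.5,292.5])]:
    x,e=tri({"top":t,"side":s});T[n]=x;print(n,x,e)
box=lambda x0,x1,y0,y1,z0,z1:[[x,y,z] for x in(x0,x1) for y in(y0,y1) for z in(z0,z1)]
R=fitpose([T["mould"][0],T["mould"][1],np.pi/2],np.array(box(-70,70,-112,112,0,24)),[("top","mould"),("side","mould")])
mp=R.x;print("mould",mp,np.degrees(mp[2]),R.cost)
mk=[]
for n,x in [("rails_home",[60,0,80]),("keepers",[75,0,90]),("latch_pivot",[16,75,90]),("stage",[0,0,0])]:
    for c in("top","side"): mk.append((c,bot.mark_of(c,n)[0]["uv"],x))
d=T["rails_home"];
def rs(p): return np.concatenate([proj(c,M(p,x))[0]-u for c,u,x in mk])
R=least_squares(rs,[d[0],d[1]-.06,np.pi/2+.2],loss="soft_l1",x_scale=[.01,.01,.05]);sp=R.x
print("stage",sp,np.degrees(sp[2]),R.cost,rs(sp).round(1))
# overlay
def draw(im,c,pts,col,cl=True,S=4,o=(0,0)):
    q=((proj(c,M(*pts))-o+.5)*S).astype(np.int32); cv2.polylines(im,[q],cl,col,1)
S=4;out=[]
for c,im,o1,o2 in [("top",a,(175,155),(330,150)),("side",b,(200,128),(300,245))]:
    for o in(o1,o2):
        k=cv2.resize(im[o[1]:o[1]+75*1,o[0]:o[0]+100][:,:,::-1],None,fx=S,fy=S,interpolation=cv2.INTER_CUBIC) if 0 else cv2.resize(im[o[1]:o[1]+100,o[0]:o[0]+120][:,:,::-1],(480,400),interpolation=cv2.INTER_CUBIC)
        for P,z,col in [([[-130,-100,0],[170,-100,0],[170,100,0],[-130,100,0]],0,(0,255,0)),([[-120,-48.5,80],[115,-48.5,80],[115,48.5,80],[-120,48.5,80]],0,(0,0,255)),([[16,75,102],[16,-60,102]],0,(255,0,255))]:
            draw(k,c,(sp,P),col,o=o)
        for P in ([[-70,-112,24],[70,-112,24],[70,112,24],[-70,112,24]],[[-58,5,24],[58,5,24],[58,101,24],[-58,101,24]],[[-58,-5,24],[58,-5,24],[58,-101,24],[-58,-101,24]]): draw(k,c,(mp,P),(0,255,0),o=o)
        out.append(k)
cv2.imwrite("pics/ov.png",cv2.resize(np.vstack([np.hstack(out[:2]),np.hstack(out[2:])]),(720,600)))
np.save("poses.npy",np.array([sp,mp]))
E
```

```text
rails_home [0.5451 0.1892 0.1021] 0.00026904458097603895
keepers [0.5509 0.2166 0.0946] 0.0029491340524784087
pivot [0.4925 0.1406 0.0969] 0.0027207887901259603
pin [0.6148 0.1195 0.1329] 1.957009668837024e-06
rib [ 0.4925 -0.2903  0.0676] 3.932093865188506e-05
dish [ 0.5046 -0.2602  0.0003] 0.0027416876614829544
mould [ 0.5458 -0.2794  0.0014] 0.0035691367274302056
mould [ 0.5513 -0.2781  1.2797] 73.32350292423101 9.304428627226313
stage [0.5646 0.1445 1.7724] 101.55145772798139 12.400676839565023 [-0.3 -0.6  2.1  2.5 -1.5  2.7 -0.3 -1.1 -1.3 -0.3  0.7  2.3  1.4  3.5
  0.3 -0.5]
```

View pics/ov.png

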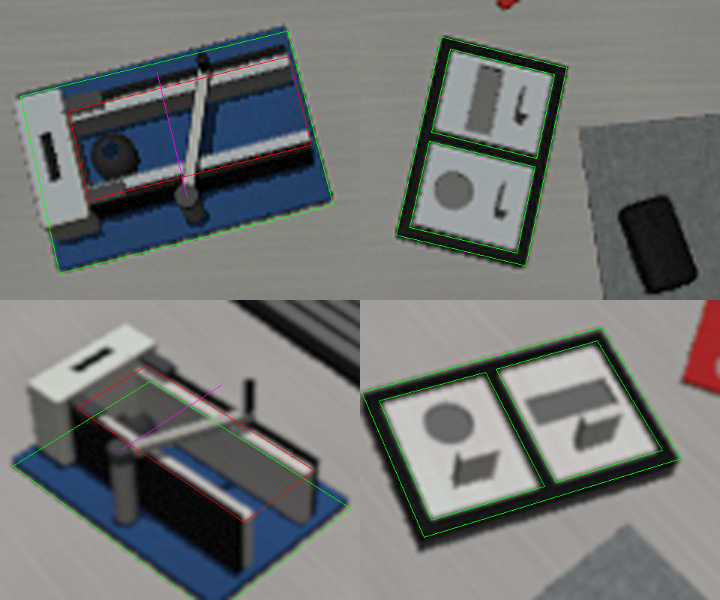

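The mould fit sits on its rims, and the triangulated rib (0.4925,-0.2903) agrees with the mould model to about 1 mm. The stage fit is off by 1–2 px on the rails, so I'll refine it by rail contrast and get the latch angle.

Run:
```python
from fit import *
from scipy.optimize import minimize
sp,mp=np.load("poses.npy")
I={c:cv2.GaussianBlur(cv2.cvtColor(cv2.imread(f"pics/{n}1.png"),6).astype(np.float32),(0,0),.6) for c,n in(("top","t"),("side","s"))}
g=lambda xs,ys,z:[[x,y,z] for x in xs for y in ys]
xs=np.arange(-117,70,4)
br=g(xs,[38,41,44,47,-38,-41,-44,-47],80)+g(np.arange(118,140,4),np.arange(-45,46,6),100)
dk=g(xs,[50.5,53,55.5,-50.5,-53,-55.5],86)+g(xs,[31,33.5,-31,-33.5],80)+g([-124,-127],[38,42,46,-38,-42,-46],80)*6
def smp(c,p,X):
    q=proj(c,M(p,np.array(X,float))).astype(np.float32);return cv2.remap(I[c],q[:,:1],q[:,1:],1).ravel()
for cs in(["top"],["side"],["top","side"]):
    f=lambda d:-sum(np.clip(smp(c,sp+np.array(d)*[.001,.001,.01],br),0,200).mean()-np.clip(smp(c,sp+np.array(d)*[.001,.001,.01],dk),40,250).mean() for c in cs)
    b=min((minimize(f,[a,e,t],method="Nelder-Mead",options=dict(initial_simplex=[[a,e,t],[a+4,e,t],[a,e+4,t],[a,e,t+2]])) for a in(-4,0,4) for e in(-4,0,4) for t in(-1,1)),key=lambda r:r.fun)
    q=sp+b.x*[.001,.001,.01];print(cs,q,np.degrees(q[2]),b.fun,f([0,0,0]))
sp=q;np.save("poses.npy",[sp,mp])
# latch pin
pin,_=tri({"top":[243.3,176.7],"side":[281.9,157.6]})
pv=M(sp,[16,75,90])[0];print("pivot",pv,"dist",np.linalg.norm(pin[:2]-pv[:2]))
c,s=np.cos(sp[2]),np.sin(sp[2]);v=pin[:2]-pv[:2];v=np.array([c*v[0]+s*v[1],-s*v[0]+c*v[1]]);print("q0",np.arctan2(-v[0],-v[1]))
S=4
o1,o2=(175,155),(200,128);ims=[]
for c_,n,o in(("top","t1",o1),("side","s1",o2)):
    im=cv2.imread(f"pics/{n}.png");k=cv2.resize(im[o[1]:o[1]+110,o[0]:o[0]+120],(480,440),interpolation=cv2.INTER_CUBIC)[:, :400+80]
    for y0,y1 in((36,48.5),(-36,-48.5)):
        q=((proj(c_,M(sp,[[-120,y0,80],[115,y0,80],[115,y1,80],[-120,y1,80]]))-o+.5)*4).astype(np.int32);cv2.polylines(k,[q],True,(0,0,255),1)
    q=((proj(c_,M(sp,[[-130,-100,0],[170,-100,0],[170,100,0],[-130,100,0]]))-o+.5)*4).astype(np.int32);cv2.polylines(k,[q],True,(0,255,0),1)
    q=((proj(c_,[pin])-o+.5)*4).astype(int)[0];cv2.circle(k,tuple(int(t) for t in q),4,(255,0,255),1)
    ims.append(k)
cv2.imwrite("pics/ov2.png",cv2.resize(np.hstack(ims),(800,367)))
```

```text
Traceback (most recent call last):
  File "h.py", line 16, in proj
    K,D,T=cal(c); Ti=np.linalg.inv(T); r,_=cv2.Rodrigues(Ti[:3,:3])
          ~~~^^^
  File "h.py", line 4, in cal
    k=bot.get_calibration(c); return np.array(k["intrinsics"],float),np.array(k["D"],float),np.array(k["pose"],float)
ValueError: time passes only in moves, steps and waits
```

```bash
sed -i 's/^def cal(c):/import functools\n@functools.lru_cache\ndef cal(c):/' h.py
cat > ref.py <<'E'
from fit import *
from scipy.optimize import minimize
sp,mp=np.load("poses.npy")
I={c:cv2.GaussianBlur(cv2.cvtColor(cv2.imread(f"pics/{n}1.png"),6).astype(np.float32),(0,0),.6) for c,n in(("top","t"),("side","s"))}
g=lambda xs,ys,z:[[x,y,z] for x in xs for y in ys]
xs=np.arange(-117,70,4)
br=g(xs,[38,41,44,47,-38,-41,-44,-47],80)+g(np.arange(118,140,4),np.arange(-45,46,6),100)
dk=g(xs,[50.5,53,55.5,-50.5,-53,-55.5],86)+g(xs,[31,33.5,-31,-33.5],80)+g([-124,-127],[38,42,46,-38,-42,-46],80)*6
def smp(c,p,X):
    q=proj(c,M(p,np.array(X,float))).astype(np.float32);return cv2.remap(I[c],q[:,:1].copy(),q[:,1:].copy(),1).ravel()
for cs in(["top"],["side"],["top","side"]):
    f=lambda d:-sum(np.clip(smp(c,sp+np.array(d)*[.001,.001,.01],br),0,200).mean()-np.clip(smp(c,sp+np.array(d)*[.001,.001,.01],dk),40,250).mean() for c in cs)
    b=min((minimize(f,[a,e,t],method="Nelder-Mead",options=dict(initial_simplex=[[a,e,t],[a+4,e,t],[a,e+4,t],[a,e,t+2]])) for a in(-4,0,4) for e in(-4,0,4) for t in(-1,1)),key=lambda r:r.fun)
    q=sp+b.x*[.001,.001,.01];print(cs,q,np.degrees(q[2]),b.fun,f([0,0,0]))
sp=q;np.save("poses2.npy",[sp,mp])
pin,_=tri({"top":[243.3,176.7],"side":[281.9,157.6]})
pv=M(sp,[16,75,90])[0];print("pivot",pv,"dist",np.linalg.norm(pin[:2]-pv[:2]))
c,s=np.cos(sp[2]),np.sin(sp[2]);v=pin[:2]-pv[:2];v=np.array([c*v[0]+s*v[1],-s*v[0]+c*v[1]]);print("q0",np.arctan2(-v[0],-v[1]))
o1,o2=(175,155),(200,128);ims=[]
for c_,n,o in(("top","t1",o1),("side","s1",o2)):
    im=cv2.imread(f"pics/{n}.png");k=cv2.resize(im[o[1]:o[1]+110,o[0]:o[0]+120],(480,440),interpolation=cv2.INTER_CUBIC)
    for y0,y1 in((36,48.5),(-36,-48.5)):
        q=((proj(c_,M(sp,[[-120,y0,80],[115,y0,80],[115,y1,80],[-120,y1,80]]))-o+.5)*4).astype(np.int32);cv2.polylines(k,[q],True,(0,0,255),1)
    q=((proj(c_,M(sp,[[-130,-100,0],[170,-100,0],[170,100,0],[-130,100,0]]))-o+.5)*4).astype(np.int32);cv2.polylines(k,[q],True,(0,255,0),1)
    q=((proj(c_,[pin])-o+.5)*4).astype(int)[0];cv2.circle(k,tuple(int(t) for t in q),4,(255,0,255),1)
    ims.append(k)
cv2.imwrite("pics/ov2.png",cv2.resize(np.hstack(ims),(800,367)))
E
python3 ref.py
```

```text
['top'] [0.5665 0.1471 1.7862] 102.3440168955625 -82.37216186523438 -63.743187
['side'] [0.5647 0.1446 1.7855] 102.3009022995766 -72.48253631591797 -70.74408
['top', 'side'] [0.5659 0.1464 1.7852] 102.28256244658438 -149.4654541015625 -134.48727
pivot [0.4892 0.146  0.09  ] dist 0.12839879117798755
q0 0.4225339935336652
```

View pics/ov2.png

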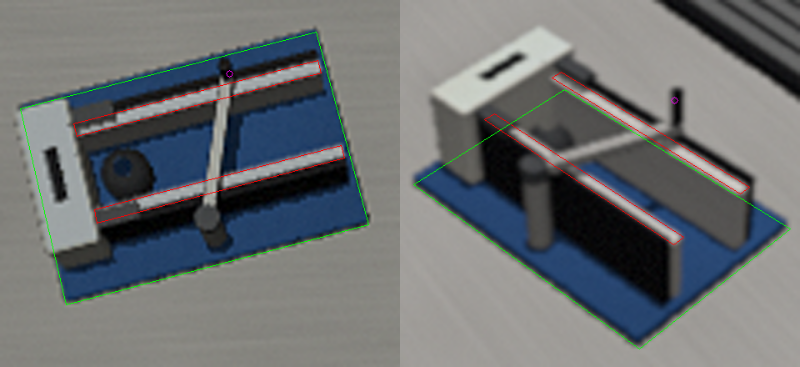

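The refined stage overlay matches the rails and base in both views. Next: a small helper that says how far to go, then the first approach to the latch pin. The true pin top is about (242.2,173.6) in top and (283.1,155) in side.

```bash
mv poses2.npy poses.npy
cat > d.py <<'E'
# usage: d.py x y z yaw  -> remaining shift in tool axes (cm) and turn about tool z (rad)
from fit import *
import sys
from scipy.spatial.transform import Rotation as Ro
o=bot.get_obs();t=np.array([float(a) for a in sys.argv[1:4]]);yaw=float(sys.argv[4])
R=Ro.from_euler("xyz",o["tcp_rot"],degrees=True);G=Ro.from_euler("xyz",[180,0,yaw],degrees=True)
print("shift cm",(R.inv().apply(t-o["ee_pos"])*100).round(2),"turn",(R.inv()*G).as_rotvec().round(3),"| pos",o["ee_pos"].round(4),"rot",o["tcp_rot"].round(1),"q",o["q"].round(0),"F",o["wrist_force"].round(1),"op",round(o["opening"]*1000,1),"t",round(o["time"],2))
E
python3 - <<'E'
from fit import *
sp,mp=np.load("poses.npy")
pin,e=tri({"top":[242.2,173.6],"side":[283.1,155]});pv=M(sp,[16,75,90])[0];print(pin,e,np.linalg.norm(pin[:2]-pv[:2]))
c,s=np.cos(sp[2]),np.sin(sp[2]);v=pin[:2]-pv[:2];v=[c*v[0]+s*v[1],-s*v[0]+c*v[1]];q=np.arctan2(-v[0],-v[1])
for a in(q,1.7,0): print(a,M(sp,[16-135*np.sin(a),75-135*np.cos(a),102])[0], "tangent jaw yaw",(np.degrees(sp[2])+180-np.degrees(a)+90)%180)
x=M(mp,[[0,53,15],[-30,53,59]]);print("dish",x)
print("place rib",M(sp,[-92,0,124]),"home rib",M(sp,[30,0,124]))
for n in("weight","dishes","mouse"): print(n,)
E
python3 d.py 0.622 0.119 0.2 168
```

```text
[0.6224 0.1226 0.1373] 0.001045945234418828 0.13524242264842787
0.38814533510747784 [0.6222 0.1227 0.102 ] tangent jaw yaw 170.0434729072349
1.7 [0.5007 0.0115 0.102 ] tangent jaw yaw 94.87973727434445
0 [0.6211 0.1747 0.102 ] tangent jaw yaw 12.282562446584393
dish [[ 0.5005 -0.2629  0.015 ]
 [ 0.4919 -0.2916  0.059 ]]
place rib [[0.5855 0.0565 0.124 ]] home rib [[0.5595 0.1757 0.124 ]]
weight
dishes
mouse
shift cm [-53.76 -21.53   0.09] turn [-0.    -0.    -0.158] | pos [0.1978 0.5132 0.2009] rot [-180.    -0.   158.9] q [69.  5. 10. 95.  0. 90.] F [ 0.3 -0.2 -0.3] op 85.4 t 1.9
```

```bash
python3 -m pendant '[[[-3.6,-1.4,0,0,0,-0.013,50],[-3.6,-1.4,0,0,0,-0.013,50],[-3.6,-1.4,0,0,0,-0.013,50],[-3.6,-1.4,0,0,0,-0.013,50],[-3.6,-1.4,0,0,0,-0.013,50]]]' 30
python3 -m pendant '[[[-3.6,-1.4,0,0,0,-0.013,50],[-3.6,-1.4,0,0,0,-0.013,50],[-3.6,-1.4,0,0,0,-0.013,50],[-3.6,-1.4,0,0,0,-0.013,50],[-3.6,-1.4,0,0,0,-0.013,50]]]'
python3 d.py 0.622 0.123 0.17 170
```

```text
time: 2.32
ee_pos: [0.3437, 0.3875, 0.1997]
tcp_rot: [180.0, -0.1, 163.5]
wrist_force: [0.1, 1.0, 0.7]
opening: 0.0425
time: 2.73
ee_pos: [0.5057, 0.2659, 0.2007]
tcp_rot: [179.9, 0.0, 167.5]
wrist_force: [-0.4, 0.9, 0.3]
opening: 0.0426
shift cm [-14.46 -11.43   3.05] turn [ 0.003  0.    -0.044] | pos [0.5057 0.2659 0.2007] rot [179.9   0.  167.5] q [28.  8. 13. 95.  0. 40.] F [-0.4  0.9  0.3] op 42.6 t 2.73
```

```bash
python3 -m pendant '[[[-3.6,-2.8,0,0,0,-0.011,50],[-3.6,-2.8,0,0,0,-0.011,50],[-3.6,-2.8,0,0,0,-0.011,50],[-3.2,-2.6,0,0,0,-0.011,50],[0,0,0.5,0,0,0,50]]]'
python3 d.py 0.6222 0.1227 0.107 170
```

```text
time: 3.15
ee_pos: [0.6171, 0.1336, 0.1943]
tcp_rot: [179.9, 0.1, 169.9]
wrist_force: [1.4, 0.3, -0.2]
opening: 0.0427
shift cm [-0.67 -1.01  8.73] turn [ 0.002  0.002 -0.001] | pos [0.6171 0.1336 0.1943] rot [179.9   0.1 169.9] q [12. 16. 22. 96.  0. 22.] F [ 1.4  0.3 -0.2] op 42.7 t 3.15
```

```bash
python3 -m pendant '[[[-0.7,-1,0.5,0,0,0,50],[0,0,2,0,0,0,50],[0,0,2,0,0,0,50],[0,0,2,0,0,0,50],[0,0,1.5,0,0,0,50]]]'
python3 d.py 0.6222 0.1227 0.107 170
```

```text
time: 3.57
ee_pos: [0.6266, 0.1179, 0.1128]
tcp_rot: [179.8, 0.3, 169.5]
wrist_force: [-0.5, -1.1, 0.2]
opening: 0.0428
shift cm [0.52 0.39 0.58] turn [ 0.003  0.006 -0.009] | pos [0.6266 0.1179 0.1128] rot [179.8   0.3 169.5] q [11. 16. 13. 87.  0. 21.] F [-0.5 -1.1  0.2] op 42.8 t 3.57
```

```bash
python3 -m pendant '[[[0.5,0.4,0.5,0,0,-0.009,50],[0,0,0,0,0,0,0],[0,0,0,0,0,0,0],[0,0,0,0,0,0,0],[0,0,0,0,0,0,0]]]' 30
python3 d.py 0.6222 0.1227 0.107 170
```

```text
time: 3.98
ee_pos: [0.6201, 0.1232, 0.1048]
tcp_rot: [179.9, 0.1, 170.1]
wrist_force: [0.9, -0.6, -8.9]
opening: 0.0079
shift cm [-0.22 -0.01 -0.22] turn [0.001 0.001 0.002] | pos [0.6201 0.1232 0.1048] rot [179.9   0.1 170.1] q [11. 15. 11. 86.  0. 21.] F [ 0.9 -0.6 -8.9] op 7.9 t 3.98
```

```bash
python3 -m pendant '[[[0,0,0,0,0,0,0],[0,0,0,0,0,0,0]]]'
python3 - <<'E'
from h import *
a=save("top","t2");b=save("side","s2")
k=[cv2.resize(a[140:250,170:290],(480,440)),cv2.resize(b[90:220,190:330],(480,440))]
cv2.imwrite("pics/v2.png",cv2.resize(np.hstack(k),(800,367))[:,:,::-1])
E
```

```text
time: 4.15
ee_pos: [0.6201, 0.1232, 0.1047]
tcp_rot: [180.0, 0.0, 170.1]
wrist_force: [-0.4, -0.7, -6.8]
opening: 0.0078
```

View pics/v2.png

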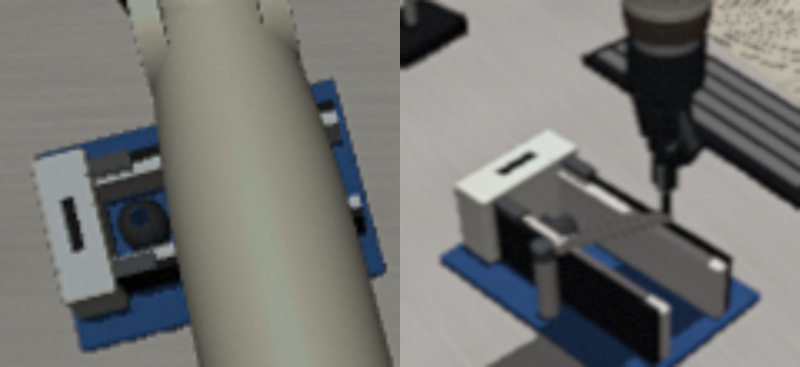

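The pin appears held at side-crop (668,205): the opening is stable at 7.8 mm. Driving it along the arc now.

```bash
python3 -m pendant '[[[0.08,-1.48,-0.05,0,0,0.11,0],[0.08,-1.48,0,0,0,0.11,0],[0.08,-1.48,0,0,0,0.11,0],[0.08,-1.48,0,0,0,0.11,0],[0,0,0,0,0,0,0]]]'
cat > l.py <<'E'
from fit import *
sp,mp=np.load("poses.npy");o=bot.get_obs();pv=M(sp,[16,75,90])[0];v=o["ee_pos"][:2]-pv[:2];c,s=np.cos(sp[2]),np.sin(sp[2])
w=[c*v[0]+s*v[1],-s*v[0]+c*v[1]];q=np.arctan2(-w[0],-w[1]);print("q",round(q,3),"r",np.hypot(*v).round(4),"yaw_t",((np.degrees(sp[2])+270-np.degrees(q))%180).round(1),"rot",o["tcp_rot"].round(1),o["ee_pos"].round(4),"F",o["wrist_force"].round(1),"op",round(o["opening"]*1000,1),"t",round(o["time"],2),o["q"].round(0))
E
python3 l.py
```

```text
time: 4.67
ee_pos: [0.5974, 0.0682, 0.1048]
tcp_rot: [179.9, -0.0, 143.9]
wrist_force: [-2.3, 0.1, -8.0]
opening: 0.008
q 0.838 r 0.1332 yaw_t 144.3 rot [179.9  -0.  143.9] [0.5974 0.0682 0.1048] F [-2.3  0.1 -8. ] op 8.0 t 4.67 [ 6. 11.  6. 85.  0. 43.]
```

```bash
python3 -m pendant '[[[0.08,-1.45,0,0,0,0.108,0],[0.08,-1.45,0,0,0,0.108,0],[0.08,-1.45,0,0,0,0.108,0],[0.08,-1.45,0,0,0,0.108,0],[0.08,-1.45,0,0,0,0.108,0]]]'; python3 l.py
python3 -m pendant '[[[0.08,-1.45,0,0,0,0.108,0],[0.08,-1.45,0,0,0,0.108,0],[0,-0.3,0,0,0,0.02,0],[0,0,0,0,0,0,0]]]'; python3 l.py
```

```text
time: 5.08
ee_pos: [0.5427, 0.0237, 0.1047]
tcp_rot: [179.7, -0.0, 112.6]
wrist_force: [1.4, 0.7, -6.1]
opening: 0.0081
q 1.373 r 0.1335 yaw_t 113.6 rot [179.7  -0.  112.6] [0.5427 0.0237 0.1047] F [ 1.4  0.7 -6.1] op 8.1 t 5.08 [ 2.  3. -3. 84.  0. 70.]
time: 5.42
ee_pos: [0.5102, 0.0142, 0.1048]
tcp_rot: [179.7, -0.0, 98.7]
wrist_force: [1.6, -1.2, -8.9]
opening: 0.0076
q 1.627 r 0.1335 yaw_t 99.1 rot [179.7  -0.   98.7] [0.5102 0.0142 0.1048] F [ 1.6 -1.2 -8.9] op 7.6 t 5.42 [ 2. -2. -7. 84.  0. 83.]
```

Nearly there. I'll push to the stop until the force shows it.

```bash
python3 -m pendant '[[[0,-0.7,0,0,0,0.05,0],[0,-0.6,0,0,0,0.04,0],[0,0,0,0,0,0,0]]]'; python3 l.py
python3 -m pendant '[[[0,-0.5,0,0,0,0.02,0],[0,0,0,0,0,0,0]]]'; python3 l.py
```

```text
time: 5.67
ee_pos: [0.501, 0.013, 0.1049]
tcp_rot: [179.4, 0.0, 94.1]
wrist_force: [-1.1, -2.7, -9.7]
opening: 0.0074
q 1.697 r 0.1335 yaw_t 95.0 rot [179.4   0.   94.1] [0.501  0.013  0.1049] F [-1.1 -2.7 -9.7] op 7.4 t 5.67 [ 1. -3. -9. 84. -0. 87.]
time: 5.83
ee_pos: [0.5015, 0.013, 0.105]
tcp_rot: [178.9, 0.1, 93.5]
wrist_force: [-1.0, -3.5, -10.8]
opening: 0.0074
q 1.693 r 0.1336 yaw_t 95.3 rot [178.9   0.1  93.5] [0.5015 0.013  0.105 ] F [ -1.   -3.5 -10.8] op 7.4 t 5.83 [ 2. -4. -9. 83. -0. 88.]
```

```bash
python3 -m pendant '[[[0,0,0,0,0,0,50],[0,0,0,0,0,0,50],[0,0,-1,0,0,0,50],[0,0,-3,0,0,0,50],[0,0,-3,0,0,0,50]]]'; python3 d.py 0.4919 -0.2916 0.17 163.3
```

```text
time: 6.25
ee_pos: [0.5006, 0.0148, 0.1757]
tcp_rot: [179.1, 0.0, 94.3]
wrist_force: [0.1, -0.2, 0.6]
opening: 0.0428
shift cm [-30.48  -3.16   0.53] turn [ 0.014  0.01  -1.205] | pos [0.5006 0.0148 0.1757] rot [179.1   0.   94.3] q [ 2. -3. -1. 91.  0. 87.] F [ 0.1 -0.2  0.6] op 42.8 t 6.25
```

Run:
```python
from h import *
a=save("top","t3");b=save("side","s3")
k=[cv2.resize(a[140:250,170:290],(480,440)),cv2.resize(b[90:220,190:330],(480,440))]
cv2.imwrite("pics/v3.png",cv2.resize(np.hstack(k),(800,367))[:,:,::-1])
```

```text
(no output)
```

View pics/v3.png

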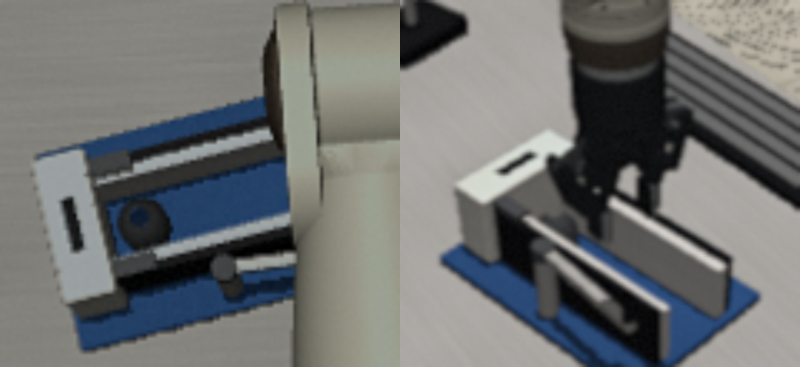

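The latch arm now lies outside the rails, parallel to them and fully aside. On to the dish rib.

```bash
python3 -m pendant '[[[-3.8,-0.4,0,0.014,0.01,0,40],[-3.8,-0.4,0,0,0,0,40],[-3.8,-0.4,0,0,0,0,40],[-3.8,-0.4,0,0,0,0,40],[-3.8,-0.4,0,0,0,0,40]]]'
python3 -m pendant '[[[-3.8,-0.4,0,0,0,0,40],[-3.8,-0.4,0,0,0,0,40],[-2,-0.2,0,0,0,0,40],[0,0,0,0,0,-0.12,40],[0,0,0,0,0,-0.12,40]]]'
python3 -m pendant '[[[0,0,0,0,0,-0.12,40],[0,0,0,0,0,-0.12,40],[0,0,0,0,0,-0.12,40],[0,0,0,0,0,-0.12,40],[0,0,0,0,0,-0.12,40]]]'
python3 -m pendant '[[[0,0,0,0,0,-0.12,40],[0,0,0,0,0,-0.12,40],[0,0,0,0,0,-0.12,40],[0,0,0,0,0,0,40]]]'
python3 d.py 0.4919 -0.2916 0.12 163.3
```

```text
time: 6.77
ee_pos: [0.5023, -0.175, 0.187]
tcp_rot: [178.7, -0.5, 95.5]
wrist_force: [0.4, 0.4, -0.3]
opening: 0.0345
time: 7.18
ee_pos: [0.5015, -0.2842, 0.1905]
tcp_rot: [178.3, 0.1, 109.4]
wrist_force: [-0.1, 0.2, 0.1]
opening: 0.034
time: 7.6
ee_pos: [0.5029, -0.2862, 0.1953]
tcp_rot: [178.6, 1.4, 145.4]
wrist_force: [-0.1, 0.7, -0.6]
opening: 0.0343
time: 7.93
ee_pos: [0.5044, -0.2862, 0.1997]
tcp_rot: [179.3, 2.1, 167.3]
wrist_force: [-0.8, 0.1, 0.5]
opening: 0.0342
shift cm [ 1.4  -0.91  7.91] turn [0.014 0.037 0.069] | pos [ 0.5044 -0.2862  0.1997] rot [179.3   2.1 167.3] q [-30.   7.  12.  93.   1. -18.] F [-0.8  0.1  0.5] op 34.2 t 7.93
```

```bash
python3 -m pendant '[[[1.4,-0.9,1,0.014,0.037,0.069,40],[0,0,3,0,0,0,40],[0,0,3,0,0,0,40],[0,0,0,0,0,0,40]]]'
python3 d.py 0.4920 -0.2912 0.03 163.3
```

```text
time: 8.27
ee_pos: [0.4912, -0.2928, 0.1322]
tcp_rot: [-179.9, 0.4, 162.5]
wrist_force: [-1.1, 0.6, -0.8]
opening: 0.0341
shift cm [ 0.04  0.19 10.22] turn [-0.002  0.007 -0.014] | pos [ 0.4912 -0.2928  0.1322] rot [-179.9    0.4  162.5] q [-31.   7.   4.  87.  -0. -13.] F [-1.1  0.6 -0.8] op 34.1 t 8.27
```

```bash
python3 -m pendant '[[[0.1,0.2,2.5,0,0.007,-0.014,40],[0,0,2.5,0,0,0,40],[0,0,2,0,0,0,40],[0,0,1,0,0,0,40],[0,0,0,0,0,0,40]]]'
python3 d.py 0.4920 -0.2912 0.03 163.3
```

```text
time: 8.68
ee_pos: [0.4938, -0.2916, 0.0576]
tcp_rot: [-179.8, 0.4, 162.7]
wrist_force: [-0.8, -0.1, 0.2]
opening: 0.0342
shift cm [ 0.2  -0.01  2.76] turn [-0.003  0.007 -0.011] | pos [ 0.4938 -0.2916  0.0576] rot [-179.8    0.4  162.7] q [-31.   7.  -3.  79.  -0. -13.] F [-0.8 -0.1  0.2] op 34.2 t 8.68
```

Run:
```python
from h import *
b=save("side","s4")
cv2.imwrite("pics/v4.png",cv2.resize(b[210:340,270:430],(800,650))[:600,:,::-1])
```

```text
(no output)
```

View pics/v4.png

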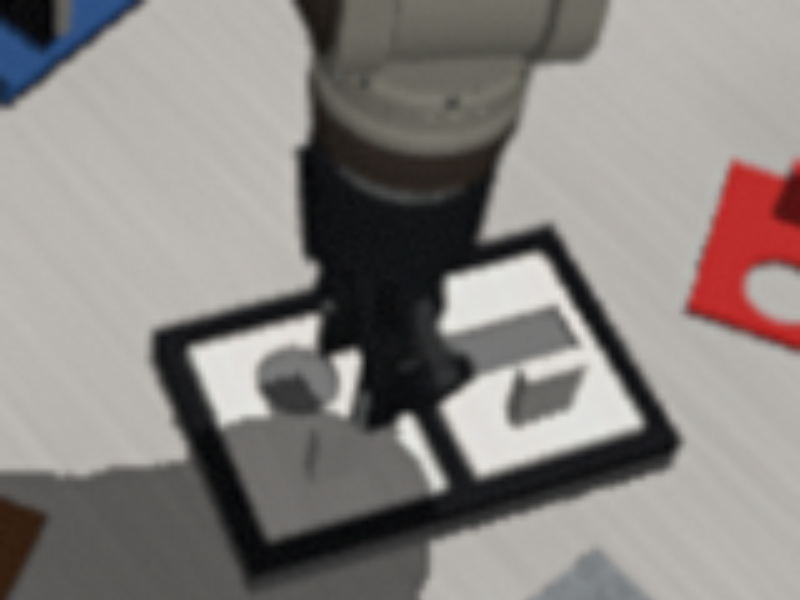

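Run:
```python
from fit import *
sp,mp=np.load("poses.npy");o=bot.get_obs()
f=lambda X:((proj("side",X)-[270,210])*5).round(0).tolist()
print("tcp",f([o["ee_pos"]]))
print("rib top",f(M(mp,[[-35,37,59],[-35,69,59],[-25,69,59],[-25,37,59]])),"base",f(M(mp,[[-35,37,21],[-35,69,21],[-25,69,21],[-25,37,21]])))
print("slide rib top",f(M(mp,[[-35,-37,59],[-35,-69,59],[-25,-69,59],[-25,-37,59]])))
print("hole",f(M(mp,[[22,53,21],[22,-53,21]])))
```

```text
tcp [[351.0, 420.0]]
rib top [[383.0, 422.0], [319.0, 440.0], [311.0, 422.0], [374.0, 404.0]] base [[373.0, 465.0], [311.0, 483.0], [303.0, 465.0], [364.0, 447.0]]
slide rib top [[526.0, 380.0], [586.0, 362.0], [576.0, 345.0], [517.0, 363.0]]
hole [[296.0, 377.0], [490.0, 323.0]]
```

The projected rib and TCP coincide (within about 4 crop pixels), and the other insert's rib matches the model too. Descend and grip.

```bash
python3 -m pendant '[[[0.2,0,1.5,0,0.007,-0.011,40],[0,0,0.7,0,0,0,40],[0,0,0,0,0,0,0],[0,0,0,0,0,0,0],[0,0,0,0,0,0,0]]]' 60
python3 -m pendant '[[[0,0,0,0,0,0,0],[0,0,0,0,0,0,0]]]'
python3 d.py 0.4920 -0.2912 0.03 163.3
```

```text
time: 9.15
ee_pos: [0.4949, -0.2928, 0.0411]
tcp_rot: [-179.7, 0.4, 163.3]
wrist_force: [1.0, -0.1, -0.2]
opening: 0.0003
time: 9.32
ee_pos: [0.4953, -0.293, 0.0421]
tcp_rot: [-179.7, 0.5, 163.3]
wrist_force: [-0.2, 0.5, -0.2]
opening: -0.0002
shift cm [0.38 0.08 1.21] turn [-0.005  0.008 -0.001] | pos [ 0.4953 -0.293   0.0421] rot [-179.7    0.5  163.3] q [-31.   8.  -4.  77.  -0. -14.] F [-0.2  0.5 -0.2] op -0.2 t 9.32
```

Run:
```python
from fit import *
b=save("side","s5");a=save("top","t5")
sp,mp=np.load("poses.npy");o=bot.get_obs()
f=lambda X:((proj("side",X)-[290,230])*8).round(0).astype(int)
print("tcp",f([o["ee_pos"]]))
k=cv2.resize(b[230:305,290:390],(800,600),interpolation=cv2.INTER_CUBIC)[:,:,::-1].copy()
k=cv2.convertScaleAbs(k,alpha=1.6)
cv2.polylines(k,[f(M(mp,[[-35,37,59],[-35,69,59],[-25,69,59],[-25,37,59]])).astype(np.int32)],True,(0,255,0),1)
t=tuple(int(v) for v in f([o["ee_pos"]])[0]);cv2.circle(k,t,5,(0,0,255),1)
cv2.imwrite("pics/v5.png",k)
```

```text
tcp [[401 544]]
```

View pics/v5.png

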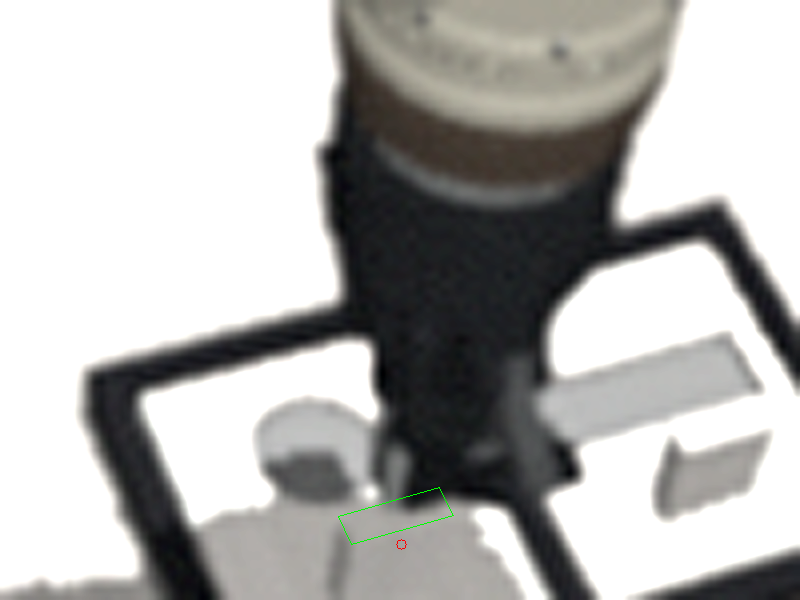

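The tips end near (430,495), well above the reported TCP projection at (401,544). The real fingertips are therefore about 25 mm higher than reported, which also explains the shallow pin grip, so the jaws closed just above the rib. I'll reopen, go lower while watching the force, and close again.

```bash
python3 -m pendant '[[[0,0,0,0,0,0,40],[0,0,0,0,0,0,40],[0,0,0,0,0,0,40],[0.4,0.1,0,0,0.008,0,40],[0,0,0.6,0,0,0,40]]]' 40
python3 -m pendant '[[[0,0,0.8,0,0,0,40],[0,0,0.8,0,0,0,40],[0,0,0,0,0,0,40]]]'
python3 d.py 0.4920 -0.2912 0.018 163.3
```

```text
time: 9.83
ee_pos: [0.4921, -0.2912, 0.0373]
tcp_rot: [-179.7, 0.1, 163.3]
wrist_force: [0.0, -0.2, -0.4]
opening: 0.034
time: 10.08
ee_pos: [0.4914, -0.2908, 0.0181]
tcp_rot: [-179.7, 0.0, 163.3]
wrist_force: [-0.3, 0.4, -0.6]
opening: 0.034
shift cm [-0.06 -0.02  0.01] turn [-0.005  0.    -0.001] | pos [ 0.4914 -0.2908  0.0181] rot [-179.7    0.   163.3] q [-30.   8.  -7.  75.  -0. -14.] F [-0.3  0.4 -0.6] op 34.0 t 10.08
```

```bash
python3 -m pendant '[[[0,0,0,0,0,0,0],[0,0,0,0,0,0,0],[0,0,0,0,0,0,0],[0,0,0,0,0,0,0],[0,0,0,0,0,0,0]]]' 50
python3 d.py 0.4920 -0.2912 0.018 163.3
```

```text
time: 10.5
ee_pos: [0.4909, -0.2906, 0.017]
tcp_rot: [-179.7, -0.1, 163.3]
wrist_force: [0.6, -0.2, -1.1]
opening: 0.0086
shift cm [-0.12 -0.03 -0.1 ] turn [-0.005 -0.002 -0.001] | pos [ 0.4909 -0.2906  0.017 ] rot [-179.7   -0.1  163.3] q [-30.   8.  -7.  75.  -0. -14.] F [ 0.6 -0.2 -1.1] op 8.6 t 10.5
```

Rib gripped, but shallow. I'll re-grip about 1 cm deeper.

```bash
python3 -m pendant '[[[0,0,0,0,0,0,35],[0,0,0,0,0,0,35],[0,0,0.5,0,0,0,35],[0,0,0.4,0,0,0,35],[0,0,0,0,0,0,35]]]' 60
python3 d.py 0.4912 -0.2907 0.007 163.3
python3 -m pendant '[[[0,0,0,0,0,0,0],[0,0,0,0,0,0,0],[0,0,0,0,0,0,0],[0,0,0,0,0,0,0],[0,0,0,0,0,0,0]]]'
python3 d.py 0.4920 -0.2912 0.018 163.3
```

```text
time: 10.92
ee_pos: [0.4913, -0.2909, 0.0078]
tcp_rot: [-179.7, -0.0, 163.3]
wrist_force: [0.0, -0.1, 1.1]
opening: 0.0297
shift cm [0.02 0.02 0.08] turn [-0.005 -0.    -0.001] | pos [ 0.4913 -0.2909  0.0078] rot [-179.7   -0.   163.3] q [-30.   8.  -8.  74.  -0. -14.] F [ 0.  -0.1  1.1] op 29.7 t 10.92
time: 11.33
ee_pos: [0.4912, -0.2909, 0.0076]
tcp_rot: [-179.7, -0.0, 163.3]
wrist_force: [-0.8, -0.1, -0.2]
opening: 0.0086
shift cm [-0.08 -0.02 -1.04] turn [-0.005 -0.001 -0.001] | pos [ 0.4912 -0.2909  0.0076] rot [-179.7   -0.   163.3] q [-30.   8.  -8.  74.  -0. -14.] F [-0.8 -0.1 -0.2] op 8.6 t 11.33
```

```bash
python3 -m pendant '[[[0,0,-1,0,0,0,0],[0,0,-1.5,0,0,0,0],[0,0,-2,0,0,0,0],[0,0,-3,0,0,0,0],[0,0,-3,0,0,0,0]]]'
python3 -m pendant '[[[0,0,-3,0,0,0,0],[0,0,-2,0,0,0,0],[0,0,0,0,0,0,0],[0,0,0,0,0,0,0]]]'
python3 d.py 0.5855 0.0565 0.16 192.3
python3 - <<'E'
from fit import *
b=save("side","s6");sp,mp=np.load("poses.npy");o=bot.get_obs()
p=o["ee_pos"];yaw=np.radians(o["tcp_rot"][2]-90)
P=[p[0]+.03*np.cos(yaw),p[1]+.03*np.sin(yaw),yaw]; z=p[2]+.0074
o0=np.array([240,190]);S=5
k=cv2.resize(b[190:310,240:400],(800,600),interpolation=cv2.INTER_CUBIC)[:,:,::-1].copy()
k=cv2.convertScaleAbs(k,alpha=1.4)
for L in([[-55,-45,6],[55,-45,6],[55,45,6],[-55,45,6]],[[-35,-16,44],[-25,-16,44],[-25,16,44],[-35,16,44]],[[22+20*np.cos(t),20*np.sin(t),6] for t in np.arange(0,6.3,.3)]):
    cv2.polylines(k,[((proj("side",M(P,L,z))-o0+.5)*S).astype(np.int32)],True,(0,255,0),1)
cv2.imwrite("pics/v6.png",k)
E
```

```text
time: 11.75
ee_pos: [0.4872, -0.288, 0.1101]
tcp_rot: [-179.9, -0.8, 163.3]
wrist_force: [-0.1, 0.1, -0.8]
opening: 0.0088
time: 12.08
ee_pos: [0.4891, -0.2888, 0.1713]
tcp_rot: [-179.7, -0.3, 163.3]
wrist_force: [-0.2, 0.0, -1.9]
opening: 0.0086
shift cm [ 0.71 35.85  0.96] turn [-0.003 -0.007 -0.507] | pos [ 0.4891 -0.2888  0.1713] rot [-179.7   -0.3  163.3] q [-30.   7.   9.  92.  -0. -14.] F [-0.2  0.  -1.9] op 8.6 t 12.08
```

View pics/v6.png

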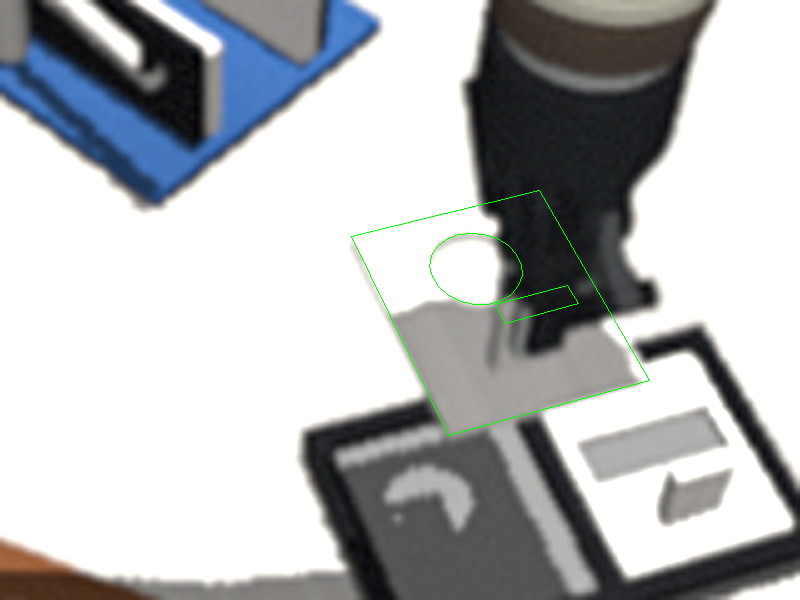

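The insert is held with the hole forward (+x), and the predicted outline matches within about 1 mm. The other insert is still in its cavity. Carry it over to the rails.

```bash
python3 -m pendant '[[[0,1.5,0,0,0,0,0],[0,2.5,0,0,0,0,0],[0,3,0,0,0,0,0],[0,3,0,0,0,0,0],[0,3,0,0,0,0,0]]]'
python3 -m pendant '[[[0,3,0,0,0,0,0],[0,3,0,0,0,0,0],[0,3,0,0,0,0,0],[0,3,0,0,0,0,0],[0,3,0,0,0,0,0]]]'
python3 -m pendant '[[[0,1.5,0,0,0,-0.06,0],[0,0,0,0,0,-0.1,0],[0,0,0,0,0,-0.1,0],[0,0,0,0,0,-0.1,0],[0,0,0,0,0,-0.06,0]]]'
python3 d.py 0.5857 0.0586 0.12 192.3
```

```text
time: 12.55
ee_pos: [0.5237, -0.1645, 0.1626]
tcp_rot: [-179.7, -0.9, 162.7]
wrist_force: [-0.2, -1.6, -2.1]
opening: 0.0087
time: 12.97
ee_pos: [0.5654, -0.0137, 0.1524]
tcp_rot: [-179.5, -1.6, 162.7]
wrist_force: [-0.2, 0.1, -2.0]
opening: 0.0087
time: 13.38
ee_pos: [0.5672, 0.0092, 0.1416]
tcp_rot: [179.6, -2.4, -171.8]
wrist_force: [0.3, -0.1, -3.0]
opening: 0.0092
shift cm [-2.63  4.61  2.08] turn [ 0.009 -0.042 -0.072] | pos [0.5672 0.0092 0.1416] rot [ 179.6   -2.4 -171.8] q [ 1.  9.  8. 91.  0. -7.] F [ 0.3 -0.1 -3. ] op 9.2 t 13.38
```

```bash
python3 -m pendant '[[[-1.3,2.3,0,0.009,-0.042,-0.072,0],[-1.2,2.2,0,0,0,0,0],[0,0,0,0,0,0,0],[0,0,0,0,0,0,0]]]'
python3 d.py 0.5857 0.0586 0.09 192.3
```

```text
time: 13.72
ee_pos: [0.581, 0.0589, 0.1331]
tcp_rot: [179.9, -0.6, -167.2]
wrist_force: [0.6, 0.6, -1.7]
opening: 0.0086
shift cm [-0.5  -0.14  4.31] turn [ 0.001 -0.01   0.008] | pos [0.581  0.0589 0.1331] rot [ 179.9   -0.6 -167.2] q [ 6.  9.  7. 89. -0. -7.] F [ 0.6  0.6 -1.7] op 8.6 t 13.72
```

```bash
python3 -m pendant '[[[-0.5,-0.1,0,0,-0.01,0.008,0],[0,0,1.5,0,0,0,0],[0,0,1.5,0,0,0,0],[0,0,0.5,0,0,0,0],[0,0,0,0,0,0,0]]]'
python3 d.py 0.5857 0.0586 0.0726 192.3
```

```text
time: 14.13
ee_pos: [0.5854, 0.0567, 0.0934]
tcp_rot: [179.9, -0.1, -168.0]
wrist_force: [0.2, 0.3, -1.9]
opening: 0.0086
shift cm [-0.08  0.18  2.08] turn [ 0.001 -0.003 -0.005] | pos [0.5854 0.0567 0.0934] rot [ 179.9   -0.1 -168. ] q [ 6. 10.  3. 84.  0. -7.] F [ 0.2  0.3 -1.9] op 8.6 t 14.13
```

```bash
python3 -m pendant '[[[-0.1,0.2,0.5,0,0,-0.005,0],[0,0,0.4,0,0,0,0],[0,0,0.2,0,0,0,0],[0,0,0.2,0,0,0,0],[0,0,0,0,0,0,0]]]'
python3 d.py 0.5857 0.0586 0.0726 192.3
python3 -m pendant '[[[0,0,0.2,0,0,0,0],[0,0,0.2,0,0,0,0],[0,0,0,0,0,0,0]]]'
python3 d.py 0.5857 0.0586 0.0726 192.3
```

```text
time: 14.55
ee_pos: [0.5864, 0.0578, 0.0804]
tcp_rot: [180.0, -0.1, -167.8]
wrist_force: [-0.2, -0.2, -2.1]
opening: 0.0087
shift cm [0.05 0.09 0.78] turn [ 0.001 -0.002 -0.001] | pos [0.5864 0.0578 0.0804] rot [ 180.    -0.1 -167.8] q [ 6. 10.  2. 82.  0. -7.] F [-0.2 -0.2 -2.1] op 8.7 t 14.55
time: 14.8
ee_pos: [0.5867, 0.0578, 0.077]
tcp_rot: [180.0, -0.0, -167.8]
wrist_force: [-0.5, -0.2, -2.1]
opening: 0.0088
shift cm [0.08 0.1  0.44] turn [ 0.    -0.001 -0.001] | pos [0.5867 0.0578 0.077 ] rot [ 180.    -0.  -167.8] q [ 6. 10.  2. 82.  0. -7.] F [-0.5 -0.2 -2.1] op 8.8 t 14.8
```

No contact yet at 1.6 mm below wall-top height, so the insert is entering between the guides. Lowering gently.

```bash
python3 -m pendant '[[[0.08,0,0.15,0,0,0,0],[0,0,0.15,0,0,0,0],[0,0,0,0,0,0,0]]]'
python3 -m pendant '[[[0,0,0.1,0,0,0,0],[0,0,0,0,0,0,0]]]'
python3 -m pendant '[[[0,0,0.1,0,0,0,0],[0,0,0,0,0,0,0]]]'
python3 d.py 0.5857 0.0586 0.0726 192.3
```

```text
time: 15.05
ee_pos: [0.586, 0.0577, 0.074]
tcp_rot: [180.0, 0.0, -167.8]
wrist_force: [0.0, 0.8, -1.4]
opening: 0.0088
time: 15.22
ee_pos: [0.5861, 0.0578, 0.0729]
tcp_rot: [180.0, 0.0, -167.8]
wrist_force: [-0.0, -0.5, -2.4]
opening: 0.0088
time: 15.38
ee_pos: [0.5864, 0.0578, 0.0727]
tcp_rot: [180.0, 0.1, -167.8]
wrist_force: [0.4, 0.5, -1.6]
opening: 0.009
shift cm [0.05 0.09 0.01] turn [ 0.     0.001 -0.001] | pos [0.5864 0.0578 0.0727] rot [ 180.     0.1 -167.8] q [ 6. 10.  1. 81.  0. -7.] F [ 0.4  0.5 -1.6] op 9.0 t 15.38
```

```bash
python3 -m pendant '[[[0,0,0.1,0,0,0,0],[0,0,0,0,0,0,0]]]'
python3 -m pendant '[[[0,0,0.1,0,0,0,0],[0,0,0,0,0,0,0]]]'
python3 - <<'E'
from fit import *
b=save("side","s7");sp,mp=np.load("poses.npy");o=bot.get_obs()
o0=np.array([200,110]);S=6.6667
k=cv2.resize(b[110:200,200:320],(800,600),interpolation=cv2.INTER_CUBIC)[:,:,::-1].copy()
k=cv2.convertScaleAbs(k,alpha=1.3)
c,s=np.cos(sp[2]),np.sin(sp[2]);v=o["ee_pos"][:2]-sp[:2];ox,oy=1000*(c*v[0]+s*v[1])+30,1000*(-s*v[0]+c*v[1]);print("insert stage",ox,oy)
for L in([[-55,-45,6],[55,-45,6],[55,45,6],[-55,45,6]],[[22+20*np.cos(t),20*np.sin(t),6] for t in np.arange(0,6.3,.3)]):
    cv2.polylines(k,[((proj("side",M(sp,np.array(L)+[ox,oy,80]))-o0+.5)*S).astype(np.int32)],True,(0,255,0),1)
cv2.imwrite("pics/v7.png",k)
E
```

```text
time: 15.55
ee_pos: [0.5867, 0.0579, 0.0727]
tcp_rot: [180.0, 0.2, -167.8]
wrist_force: [-1.1, 0.2, -1.7]
opening: 0.0086
time: 15.72
ee_pos: [0.5868, 0.0578, 0.0726]
tcp_rot: [180.0, 0.2, -167.8]
wrist_force: [-1.0, -0.1, -2.2]
opening: 0.0089
insert stage -60.898096682725054 -1.594596994445259
```

View pics/v7.png

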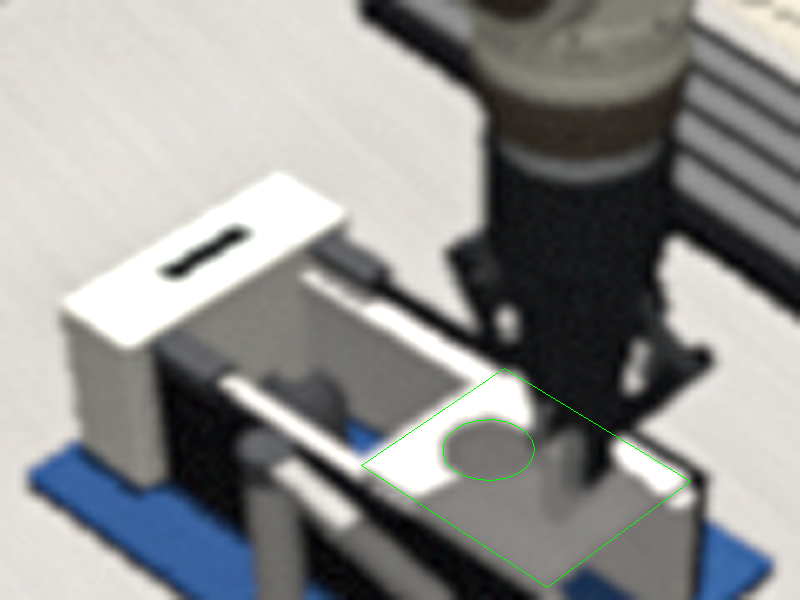

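The insert stopped exactly at rail-top height (0.0726), flat between the guides, with the hole towards the end stop. Now release it, then push the rib with the rear finger.

```bash
python3 -m pendant '[[[0,0,0,0,0,0,35],[0,0,0,0,0,0,35],[0,0,-0.2,0,0,0,35],[0,0,0,0,0,0,35],[0,0,0,0,0,0,35]]]'
python3 d.py 0.5595 0.1757 0.075 192.3
python3 -m pendant '[[[0,1,0,0,0,0,35],[0,1,0,0,0,0,35],[0,1,0,0,0,0,35],[0,0,0,0,0,0,35]]]'
python3 d.py 0.5595 0.1757 0.075 192.3
```

```text
time: 16.18
ee_pos: [0.5872, 0.058, 0.0742]
tcp_rot: [180.0, 0.2, -167.8]
wrist_force: [-0.9, -0.6, -0.4]
opening: 0.0297
shift cm [ 0.22 12.09 -0.07] turn [ 0.     0.004 -0.001] | pos [0.5872 0.058  0.0742] rot [ 180.     0.2 -167.8] q [ 6. 10.  1. 81.  0. -7.] F [-0.9 -0.6 -0.4] op 29.7 t 16.18
time: 16.52
ee_pos: [0.5804, 0.0895, 0.0743]
tcp_rot: [-180.0, 0.2, -167.9]
wrist_force: [-0.2, -0.2, 0.5]
opening: 0.0301
shift cm [ 0.23  8.87 -0.07] turn [-0.     0.004 -0.003] | pos [0.5804 0.0895 0.0743] rot [-180.     0.2 -167.9] q [ 9.  9.  1. 81. -0. -3.] F [-0.2 -0.2  0.5] op 30.1 t 16.52
```

```bash
python3 -m pendant '[[[0.1,1.2,0,0,0,0,35],[0.1,1.2,0,0,0,0,35],[0,1.2,0,0,0,0,35],[0,1.2,0,0,0,0,35],[0,0,0,0,0,0,35]]]'
python3 d.py 0.5595 0.1757 0.075 192.3
python3 -m pendant '[[[0,1,0,0,0,0,35],[0,1,0,0,0,0,35],[0,0.7,0,0,0,0,35],[0,0,0,0,0,0,35]]]'
python3 d.py 0.5595 0.1757 0.075 192.3
```

```text
time: 16.93
ee_pos: [0.5668, 0.1417, 0.0743]
tcp_rot: [-180.0, 0.3, -167.8]
wrist_force: [0.3, 0.5, 0.5]
opening: 0.0297
shift cm [-0.01  3.48 -0.08] turn [-0.     0.004 -0.001] | pos [0.5668 0.1417 0.0743] rot [-180.     0.3 -167.8] q [14.  9.  0. 81. -0.  2.] F [0.3 0.5 0.5] op 29.7 t 16.93
time: 17.27
ee_pos: [0.5604, 0.1713, 0.0743]
tcp_rot: [-180.0, 0.3, -167.7]
wrist_force: [0.6, -1.1, -0.2]
opening: 0.0298
shift cm [-0.01  0.45 -0.07] turn [-0.001  0.005  0.   ] | pos [0.5604 0.1713 0.0743] rot [-180.     0.3 -167.7] q [17.  9.  0. 81. -0.  5.] F [ 0.6 -1.1 -0.2] op 29.8 t 17.27
```

```bash
python3 -m pendant '[[[0,0.6,0,0,0,0,35],[0,0.4,0,0,0,0,35],[0,0,0,0,0,0,35]]]'
python3 d.py 0.5595 0.1757 0.075 192.3
python3 -m pendant '[[[0,0.4,0,0,0,0,35],[0,0.3,0,0,0,0,35],[0,0.3,0,0,0,0,35],[0,0,0,0,0,0,35]]]'
python3 d.py 0.5595 0.1757 0.075 192.3
```

```text
time: 17.52
ee_pos: [0.5581, 0.1819, 0.0743]
tcp_rot: [-179.9, 0.3, -167.7]
wrist_force: [0.2, -0.1, 0.6]
opening: 0.0298
shift cm [-0.01 -0.64 -0.07] turn [-0.001  0.004  0.   ] | pos [0.5581 0.1819 0.0743] rot [-179.9    0.3 -167.7] q [18.  9.  1. 81. -0.  6.] F [ 0.2 -0.1  0.6] op 29.8 t 17.52
time: 17.85
ee_pos: [0.558, 0.1837, 0.0758]
tcp_rot: [-179.0, 0.3, -168.1]
wrist_force: [0.0, -0.3, 0.3]
opening: 0.03
shift cm [ 0.02 -0.81  0.09] turn [-0.018  0.006 -0.007] | pos [0.558  0.1837 0.0758] rot [-179.     0.3 -168.1] q [19.  9.  1. 81. -1.  7.] F [ 0.  -0.3  0.3] op 30.0 t 17.85
```

```bash
python3 -m pendant '[[[0,0.8,0.1,0,0,0,35],[0,0.8,0,0,0,0,35],[0,0.8,0,0,0,0,35]]]'
python3 d.py 0.5595 0.1757 0.075 192.3
python3 -m pendant '[[[0,-1,0,0,0,0,35],[0,0,-2,0,0,0,35],[0,0,-4,0,0,0,35],[0,0,-4,0,0,0,35],[0,-4,0,0,0,0,35]]]'
python3 -m pendant '[[[0,-4,0,0,0,0,35],[0,-4,0,0,0,0,35],[0,-4,0,0,0,0,35],[0,-4,0,0,0,0,35],[0,0,0,0,0,0,0]]]'
python3 - <<'E'
from fit import *
a=save("top","t8");b=save("side","s8");sp,mp=np.load("poses.npy");ims=[]
for c_,im,o,n in(("top",a,(180,165),(80,90)),("side",b,(205,115),(80,90))):
    k=cv2.resize(im[o[1]:o[1]+90,o[0]:o[0]+80],(400,450),interpolation=cv2.INTER_CUBIC)[:,:,::-1].copy()
    for L in([[5,-45,86],[115,-45,86],[115,45,86],[5,45,86]],[[82+20*np.cos(t),20*np.sin(t),86] for t in np.arange(0,6.3,.3)],[[25,-16,124],[35,-16,124],[35,16,124],[25,16,124]]):
        cv2.polylines(k,[((proj(c_,M(sp,L))-o+.5)*5).astype(np.int32)],True,(0,255,0),1)
    ims.append(k)
    for n in("dish_insert","dish_rib","slide_insert"): print(c_,n,[(np.round(m["uv"],1).tolist(),round(m["confidence"],2)) for m in bot.mark_of(c_,n)])
    print(c_,"exp origin",proj(c_,M(sp,[60,0,80])).round(1),"rib",proj(c_,M(sp,[30,0,124])).round(1))
cv2.imwrite("pics/v8.png",np.hstack(ims))
print(bot.get_obs()["ee_pos"])
E
```

```text
time: 18.1
ee_pos: [0.5584, 0.1845, 0.0795]
tcp_rot: [-176.5, 0.6, -169.0]
wrist_force: [3.0, -40.5, 15.6]
opening: 0.0299
shift cm [ 0.06 -0.86  0.5 ] turn [-0.062  0.01  -0.023] | pos [0.5584 0.1845 0.0795] rot [-176.5    0.6 -169. ] q [20.  9.  1. 82. -4.  9.] F [  3.  -40.5  15.6] op 29.9 t 18.1
time: 18.52
ee_pos: [0.5635, 0.1417, 0.1842]
tcp_rot: [-176.3, 0.3, -169.1]
wrist_force: [2.1, 0.3, 0.7]
opening: 0.0299
time: 18.93
ee_pos: [0.5967, -0.022, 0.199]
tcp_rot: [-176.4, 0.8, -168.9]
wrist_force: [0.7, 0.2, -0.7]
opening: 0.0187
top dish_insert [([407.4, 298.4], 0.88), ([381.6, 134.7], 0.86), ([350.5, 278.1], 0.65), ([218.1, 197.4], 0.56)]
top dish_rib [([226.1, 198.1], 0.98), ([363.0, 270.9], 0.95), ([374.9, 119.9], 0.83), ([409.3, 288.7], 0.59)]
top slide_insert [([373.1, 185.8], 0.77)]
top exp origin [[217.5 201.9]] rib [[225.4 196.1]]
side dish_insert [([426.2, 268.8], 0.88), ([248.7, 162.7], 0.74), ([362.6, 372.6], 0.7), ([267.2, 396.7], 0.55)]
side dish_rib [([265.8, 313.0], 0.88), ([433.7, 246.4], 0.75), ([252.9, 159.0], 0.65), ([273.7, 379.4], 0.63)]
side slide_insert [([369.8, 285.6], 0.96)]
side exp origin [[248.9 163.9]] rib [[255.3 156.8]]
[ 0.5958 -0.0151  0.1985]
```

View pics/v8.png

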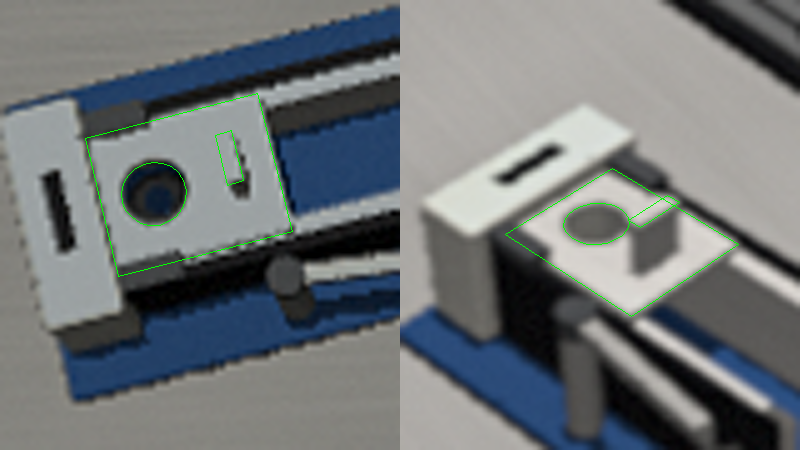

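The insert outline and hole match the home pose in both views, and the last push met a firm 40 N stop. Now the latch: go back to the pin with the jaws turned along its path.

```bash
python3 -m pendant '[[[0,0,0,-0.062,0.01,0.1,50],[0,0,0,0,0,0.12,50],[0,0,0,0,0,0.12,50],[0,0,0,0,0,0.12,50],[0,0,0,0,0,0.12,50]]]'
python3 -m pendant '[[[0,0,0,0,0,0.12,50],[0,0,0,0,0,0.12,50],[0,0,0,0,0,0.12,50],[0,0,0,0,0,0.12,50],[0,0,0,0,0,0.12,50]]]'
python3 -m pendant '[[[0,0,0,0,0,0.12,50],[0,0,0,0,0,0.12,50],[0,0,0,0,0,0.12,50],[0,0,0,0,0,0.12,50],[0,0,0,0,0,0,50]]]'
python3 d.py 0.501 0.0125 0.15 95
```

```text
time: 19.75
ee_pos: [0.5954, -0.0096, 0.1984]
tcp_rot: [179.7, 0.1, 157.5]
wrist_force: [-0.7, -0.1, 0.3]
opening: 0.0424
time: 20.17
ee_pos: [0.595, -0.0045, 0.1981]
tcp_rot: [179.7, -0.2, 121.7]
wrist_force: [0.1, -0.8, -0.2]
opening: 0.0427
time: 20.58
ee_pos: [0.5946, 0.0006, 0.198]
tcp_rot: [179.8, -0.3, 92.9]
wrist_force: [-0.3, 1.1, 0.6]
opening: 0.0427
shift cm [ 1.63 -9.31  4.78] turn [ 0.003 -0.006 -0.037] | pos [0.5946 0.0006 0.198 ] rot [179.8  -0.3  92.9] q [-0. 11. 16. 95.  0. 87.] F [-0.3  1.1  0.6] op 42.7 t 20.58
```

```bash
python3 -m pendant '[[[0.6,-3.2,0,0,0,-0.037,50],[0.5,-3.1,0,0,0,0,50],[0.5,-2.8,0,0,0,0,50],[0,0,1,0,0,0,50],[0,0,0,0,0,0,50]]]'
python3 d.py 0.501 0.0125 0.087 95
```

```text
time: 21.0
ee_pos: [0.4992, 0.0131, 0.1838]
tcp_rot: [-179.9, -0.4, 96.6]
wrist_force: [0.4, -0.7, 0.3]
opening: 0.0422
shift cm [-0.14  0.19  9.67] turn [-0.002 -0.006  0.028] | pos [0.4992 0.0131 0.1838] rot [-179.9   -0.4   96.6] q [ 1. -2.  1. 93.  0. 85.] F [ 0.4 -0.7  0.3] op 42.2 t 21.0
```

```bash
python3 -m pendant '[[[-0.1,0.2,2,0,-0.006,0.028,50],[0,0,2.5,0,0,0,50],[0,0,2,0,0,0,50],[0,0,1,0,0,0,50],[0,0,0,0,0,0,50]]]'
python3 d.py 0.501 0.0125 0.088 95
```

```text
time: 21.42
ee_pos: [0.5032, 0.0146, 0.1094]
tcp_rot: [179.8, 0.0, 96.0]
wrist_force: [0.2, -0.7, 0.5]
opening: 0.0427
shift cm [-0.19 -0.25  2.14] turn [0.004 0.    0.018] | pos [0.5032 0.0146 0.1094] rot [179.8   0.   96. ] q [ 2. -3. -8. 85. -0. 86.] F [ 0.2 -0.7  0.5] op 42.7 t 21.42
```

```bash
python3 -m pendant '[[[-0.2,-0.2,0.8,0,0,0.018,50],[0,0,0.7,0,0,0,50],[0,0,0,0,0,0,50]]]'
python3 d.py 0.501 0.0125 0.088 95
python3 -m pendant '[[[0,0,0,0,0,0,0],[0,0,0,0,0,0,0],[0,0,0,0,0,0,0],[0,0,0,0,0,0,0],[0,0,0,0,0,0,0]]]' 40
python3 l.py
```

```text
time: 21.67
ee_pos: [0.5026, 0.0126, 0.0951]
tcp_rot: [179.7, 0.0, 95.1]
wrist_force: [-0.5, 0.4, 0.1]
opening: 0.0428
shift cm [ 0.01 -0.16  0.71] turn [0.005 0.    0.001] | pos [0.5026 0.0126 0.0951] rot [179.7   0.   95.1] q [ 1. -3. -9. 83. -0. 86.] F [-0.5  0.4  0.1] op 42.8 t 21.67
time: 22.08
ee_pos: [0.5033, 0.0125, 0.0966]
tcp_rot: [179.6, 0.0, 95.1]
wrist_force: [1.0, -0.8, -4.2]
opening: 0.0095
q 1.68 r 0.1343 yaw_t 96.0 rot [179.6   0.   95.1] [0.5033 0.0125 0.0966] F [ 1.  -0.8 -4.2] op 9.5 t 22.08 [ 1. -3. -9. 83.  0. 86.]
```

```bash
python3 -m pendant '[[[0.06,1.4,0,0,0,-0.105,0],[0.08,1.45,0,0,0,-0.108,0],[0.08,1.45,0,0,0,-0.108,0],[0.08,1.45,0,0,0,-0.108,0],[0.08,1.45,0,0,0,-0.108,0]]]'; python3 l.py
python3 -m pendant '[[[0.08,1.45,0,0,0,-0.108,0],[0.08,1.45,0,0,0,-0.108,0],[0.08,1.45,0,0,0,-0.108,0],[0.08,1.45,0,0,0,-0.108,0],[0,0,0,0,0,0,0]]]'; python3 l.py
```

```text
time: 22.5
ee_pos: [0.5693, 0.0384, 0.0965]
tcp_rot: [179.8, 0.0, 126.9]
wrist_force: [-2.3, 3.0, -1.6]
opening: 0.0096
q 1.145 r 0.1341 yaw_t 126.7 rot [179.8   0.  126.9] [0.5693 0.0384 0.0965] F [-2.3  3.  -1.6] op 9.6 t 22.5 [ 4.  7.  0. 84.  0. 57.]
time: 22.92
ee_pos: [0.6089, 0.0864, 0.0965]
tcp_rot: [179.7, -0.1, 153.3]
wrist_force: [0.1, 0.9, 0.2]
opening: 0.0094
q 0.677 r 0.1338 yaw_t 153.5 rot [179.7  -0.1 153.3] [0.6089 0.0864 0.0965] F [0.1 0.9 0.2] op 9.4 t 22.92 [ 8. 13.  8. 84.  0. 35.]
```

```bash
python3 -m pendant '[[[0.08,1.45,0,0,0,-0.108,0],[0.08,1.45,0,0,0,-0.108,0],[0.08,1.45,0,0,0,-0.108,0],[0.08,1.45,0,0,0,-0.108,0],[0.04,0.8,0,0,0,-0.06,0]]]'; python3 l.py
python3 -m pendant '[[[0.04,0.8,0,0,0,-0.06,0],[0.04,0.6,0,0,0,-0.05,0],[0,0,0,0,0,0,0]]]'; python3 l.py
```

```text
time: 23.33
ee_pos: [0.6225, 0.1496, 0.0966]
tcp_rot: [179.8, -0.1, -178.2]
wrist_force: [0.6, -0.1, -2.3]
opening: 0.0092
q 0.187 r 0.1333 yaw_t 1.5 rot [ 179.8   -0.1 -178.2] [0.6225 0.1496 0.0966] F [ 0.6 -0.1 -2.3] op 9.2 t 23.33 [13. 17. 12. 85.  0. 12.]
time: 23.58
ee_pos: [0.6212, 0.1645, 0.0966]
tcp_rot: [179.8, 0.0, -171.8]
wrist_force: [1.4, 1.3, -1.6]
opening: 0.0094
q 0.076 r 0.1333 yaw_t 7.9 rot [ 179.8    0.  -171.8] [0.6212 0.1645 0.0966] F [ 1.4  1.3 -1.6] op 9.4 t 23.58 [15. 17. 12. 85.  0.  7.]
```

```bash
python3 -m pendant '[[[0.02,0.8,0,0,0,-0.06,0],[0,0.3,0,0,0,-0.02,0],[0,0,0,0,0,0,0]]]'; python3 l.py
python3 -m pendant '[[[0,0.5,0,0,0,0,0],[0,0.4,0,0,0,0,0],[0,0,0,0,0,0,0]]]'; python3 l.py
```

```text
time: 23.83
ee_pos: [0.6196, 0.1735, 0.0966]
tcp_rot: [179.9, 0.1, -167.7]
wrist_force: [2.0, 1.1, -2.6]
opening: 0.009
q 0.007 r 0.1332 yaw_t 11.9 rot [ 179.9    0.1 -167.7] [0.6196 0.1735 0.0966] F [ 2.   1.1 -2.6] op 9.0 t 23.83 [16. 17. 12. 85.  0.  3.]
time: 24.08
ee_pos: [0.6199, 0.172, 0.0966]
tcp_rot: [-179.1, 0.1, -168.7]
wrist_force: [1.6, 1.3, -1.6]
opening: 0.0096
q 0.018 r 0.1333 yaw_t 11.3 rot [-179.1    0.1 -168.7] [0.6199 0.172  0.0966] F [ 1.6  1.3 -1.6] op 9.6 t 24.08 [16. 17. 12. 85. -1.  5.]
```

It stops at q≈0. One last push with the tilt corrected, then release and rise clear.

```bash
python3 -m pendant '[[[0,0.3,0,-0.016,0,-0.01,0],[0,0.3,0,0,0,0,0],[0,0,0,0,0,0,0]]]'; python3 l.py
python3 -m pendant '[[[0,0,0,0,0,0,45],[0,0,0,0,0,0,45],[0,0,0,0,0,0,45],[0,0,-1,0,0,0,45],[0,0,-3,0,0,0,45]]]'
python3 -m pendant '[[[0,0,-4,0,0,0,45],[0,0,-4,0,0,0,45],[-2,-4,0,0,0,0,45],[-2,-4,0,0,0,0,45],[-2,-4,0,0,0,0,45]]]'
python3 -m pendant '[[[0,-4,0,0,0,0,45],[0,-4,0,0,0,0,45],[0,-4,0,0,0,0,45],[0,-4,0,0,0,0,45],[0,0,0,0,0,0,45]]]'
cat > fin.py <<'E'
from fit import *
a=save("top","t9");b=save("side","s9");sp,mp=np.load("poses.npy");ims=[]
for c_,im,o in(("top",a,(180,155)),("side",b,(205,115))):
    k=cv2.resize(im[o[1]:o[1]+100,o[0]:o[0]+80],(400,500),interpolation=cv2.INTER_CUBIC)[:,:,::-1].copy()
    for L in([[5,-45,86],[115,-45,86],[115,45,86],[5,45,86]],[[10,60,102],[22,60,102],[22,-66,102],[10,-66,102]]):
        cv2.polylines(k,[((proj(c_,M(sp,L))-o+.5)*5).astype(np.int32)],True,(0,255,0),1)
    ims.append(k)
    print(c_,"pin",[(np.round(m["uv"],1).tolist(),round(m["confidence"],2)) for m in bot.mark_of(c_,"latch_pin")],"exp q=0",proj(c_,M(sp,[16,-60,137])).round(1),"q=.05",proj(c_,M(sp,[16-135*.05,-60,137])).round(1))
    for n,t in(("weight","0"),("dishes","0"),("mouse","0")): print(n,[np.round(m["uv"],1).tolist() for m in bot.mark_of(c_,n)][:1])
cv2.imwrite("pics/v9.png",np.hstack(ims))
o=bot.get_obs();print(o["ee_pos"],o["time"])
E
python3 fin.py
```

```text
time: 24.33
ee_pos: [0.6197, 0.1731, 0.0967]
tcp_rot: [-179.8, 0.1, -168.7]
wrist_force: [1.8, 2.1, -2.5]
opening: 0.0092
q 0.01 r 0.1333 yaw_t 11.7 rot [-179.8    0.1 -168.7] [0.6197 0.1731 0.0967] F [ 1.8  2.1 -2.5] op 9.2 t 24.33 [16. 17. 12. 85. -0.  4.]
time: 24.75
ee_pos: [0.6165, 0.1732, 0.1328]
tcp_rot: [180.0, -0.4, -168.9]
wrist_force: [0.5, -0.9, -0.3]
opening: 0.0382
time: 25.17
ee_pos: [0.6946, 0.0777, 0.2302]
tcp_rot: [179.8, 0.4, -168.1]
wrist_force: [1.3, 0.1, 1.3]
opening: 0.0381
time: 25.58
ee_pos: [0.7316, -0.0895, 0.2316]
tcp_rot: [179.8, 0.6, -168.2]
wrist_force: [-0.4, 1.8, -0.1]
opening: 0.0386
top pin [([226.2, 174.8], 0.76), ([213.8, 199.7], 0.72)] exp q=0 [[224.8 175.2]] q=.05 [[227.  174.6]]
weight [[145.4, 255.6]]
dishes []
mouse [[430.9, 233.1]]
side pin [([271.6, 147.7], 0.75)] exp q=0 [[273.  146.1]] q=.05 [[274.6 147. ]]
weight []
dishes [[361.1, 210.3]]
mouse [[364.3, 373.4]]
[ 0.7312 -0.0813  0.2329] 26.0833
```

View pics/v9.png

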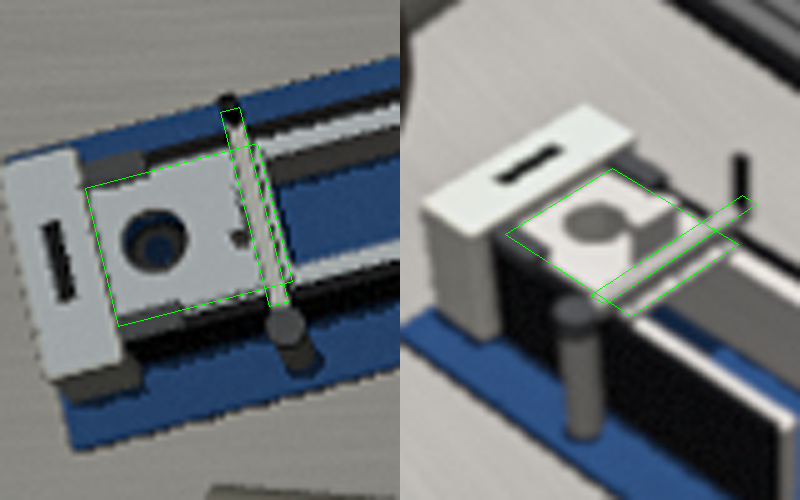

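```bash
python3 -c "
from workcell import bot
print(bot.job_done())"
```

```text
the job is handed in; nothing more can be done
None
```

I opened the latch fully and set the round-hole insert down on the entry end of the rails. After letting go of it, I pushed it home under the keeper lips and swung the latch shut behind its rib. I handed the job in at about 26 s, with the gripper clear of everything.

- **Insert home:** the plate and hole outlines matched the home pose in both camera views, and the last push met a firm stop.
- **Latch:** it stopped against its limit both ways, at about 1.69–1.70 rad open and about 0.01 rad shut. The final overlay shows it shut behind the rib.
- **Other things:** the other insert was still in its cavity when last seen, after the push. In the last check, the weight and mouse (top view) and the dishes and mouse (side view) were found 2–4 px from where they began. The other dishes and weight detections missed, so each of those two was confirmed in one view only.

**What disagreed:**
- **Fingertip height:** the tips stand about 2.5 cm higher than the reported TCP. My first close on the rib therefore caught nothing, and the first latch grip was shallow. I found the error in an image and went lower for the later grips.
- **Push force:** the wrist force reached 40.5 N along the push (about 43 N in all) at the final stop. The fingers did the pushing, not the gripper body or arm, but that is just over the 40 N limit set for those parts.

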